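# Show the cook what goes into the baking dish

### The job

Show the cook what goes into the baking dish next: point, from straight above with the fingers aimed down, first at the lid knob of the shortest of the three glass jars, then at the head of the taller of the two mills, and last down at the middle of the rectangular dish. Each time keep the fingertips still about 3 cm above it (for the dish, above the level of its rim) for a good two seconds, and finish while still pointing at the rectangular dish. Touch and move nothing, and do not point at the other jars, the other mill or the round dish.

Things in the scene. Friction and masses are not known exactly. Their poses are not given: they have to be found in the camera images.
- jar_short: straight-sided round glass jar of olives with a steel lid and a steel knob on top, 86 mm across, 85 mm tall over the knob (the shortest of three otherwise alike); stands upright on the board; origin at the centre of its underside, z up
- jar_short_top (a point): centre of the top of the lid knob (knob 32 mm across) of the jar (shortest), 85 mm above its underside
- jar_medium: straight-sided round glass jar of olives with a steel lid and a steel knob on top, 86 mm across, 115 mm tall over the knob (the middle-sized one of three otherwise alike); stands upright on the board; origin at the centre of its underside, z up
- jar_medium_top (a point): centre of the top of the lid knob (knob 32 mm across) of the jar (middle-sized one), 115 mm above its underside
- jar_tall: straight-sided round glass jar of olives with a steel lid and a steel knob on top, 86 mm across, 145 mm tall over the knob (the tallest of three otherwise alike); stands upright on the board; origin at the centre of its underside, z up
- jar_tall_top (a point): centre of the top of the lid knob (knob 32 mm across) of the jar (tallest), 145 mm above its underside
- mill_tall: turned wooden mill with a small steel stud on top, 56 mm across the foot and 52 mm across the head, 190 mm tall (the taller of two otherwise alike); stands upright on the counter; origin at the centre of its underside, z up
- mill_tall_top (a point): centre of the top of the head of the taller mill, 190 mm above its underside
- mill_short: turned wooden mill with a small steel stud on top, 56 mm across the foot and 52 mm across the head, 120 mm tall (the shorter of two otherwise alike); stands upright on the counter; origin at the centre of its underside, z up
- mill_short_top (a point): centre of the top of the head of the shorter mill, 120 mm above its underside
- dish_rect: rectangular slate-grey stoneware baking dish, cream inside, open on top: 150 mm along its x, 200 mm along its y (222 mm over the two end lugs), 60 mm tall, walls 7 mm; origin at the centre of its underside, z up
- dish_rect_mouth (a point): centre of the rectangular dish's open top, at the height of its rim (60 mm above its underside)
- dish_round: round slate-grey stoneware dish, cream inside, open on top, 150 mm across the rim, 60 mm tall; origin at the centre of its underside
- dish_round_mouth (a point): centre of the round dish's open top, at the height of its rim
- board: fixed wooden board lying on the counter under the three jars, 120 mm along its x, 380 mm along its y, 12 mm thick; origin at the centre of its underside. The jars stand in a row along its y, 130 mm apart, in any order
- avocado_a: avocado standing on its blunt end, 66 mm across, 79 mm tall, a bystander; origin at the centre of its underside
- avocado_b: avocado standing on its blunt end, 66 mm across, 79 mm tall, a bystander; origin at the centre of its underside
Mind the look-alikes: they are no part of the job. What is shaped like the mill_tall but blue is not meant.

How it is judged (in metres and radians):
On the way, in this order (a step that is already met when the one before it is completed fails the run):
1. point from above at the lid knob of the shortest jar (horizontal distance between the grasp point and jar_short_top below 0.025 m and z of the grasp point in the frame of jar_short_top between 0.015 and 0.085 m and angle between the grasp point's own z axis and vertical above 2.4 rad), for 1.5 s.
2. point from above at the head of the taller mill (horizontal distance between the grasp point and mill_tall_top below 0.025 m and z of the grasp point in the frame of mill_tall_top between 0.015 and 0.085 m and angle between the grasp point's own z axis and vertical above 2.4 rad), for 1.5 s.
3. point from above at the middle of the rectangular dish (horizontal distance between the grasp point and dish_rect_mouth below 0.035 m and z of the grasp point in the frame of dish_rect_mouth between 0.015 and 0.085 m and angle between the grasp point's own z axis and vertical above 2.4 rad), for 1.5 s.
At the end, for the whole second after the job is handed in: The TCP is still over the rectangular dish: within 35 mm of its middle, 15 to 85 mm above its rim, tool within about 42 degrees of straight down; jars, mills, dishes, and avocados are within 10 mm of their start. The jar and mill had 25 mm, all were held 1.5 s (all of step 3 and distance of each of jar_short, jar_medium, jar_tall, mill_tall, mill_short, dish_rect, dish_round, avocado_a, avocado_b from where it was at the start of the episode below 0.01 m); the robot touches nothing.
It fails at once if the fingers or the arm touch anything (contact force between any of the fingers, the arm and anything else above 0.5 N).
It fails at once if a jar, mill, dish or avocado is moved by more than 10 mm (distance of any of jar_short, jar_medium, jar_tall, mill_tall, mill_short, dish_rect, dish_round, avocado_a, avocado_b from where it was at the start of the episode above 0.01 m).
It fails at once if a wrong thing is pointed at: the TCP comes within 25 mm horizontally of, and 15 to 70 mm above, the top of another jar or mill or the middle of the round dish's mouth ((horizontal distance between the grasp point and jar_medium_top below 0.025 m and z of the grasp point in the frame of jar_medium_top between 0.015 and 0.07 m and angle between the grasp point's own z axis and vertical above 2.4 rad) or (horizontal distance between the grasp point and jar_tall_top below 0.025 m and z of the grasp point in the frame of jar_tall_top between 0.015 and 0.07 m and angle between the grasp point's own z axis and vertical above 2.4 rad) or (horizontal distance between the grasp point and mill_short_top below 0.025 m and z of the grasp point in the frame of mill_short_top between 0.015 and 0.07 m and angle between the grasp point's own z axis and vertical above 2.4 rad) or (horizontal distance between the grasp point and dish_round_mouth below 0.025 m and z of the grasp point in the frame of dish_round_mouth between 0.015 and 0.07 m and angle between the grasp point's own z axis and vertical above 2.4 rad)).
It also fails if it takes over 56 s, if anything falls off the work surface, if the arm or the gripper's body presses on something with over 40 N, if the wrist force passes 120 N, or if a joint passes its speed limit or range.

### The arm

A 7-joint arm with a two-finger parallel gripper is mounted at the origin on the work surface. World frame = base frame: x ahead of the robot, y to its left, z up, the work surface at z = 0. Lengths are in m, angles in degrees, forces in N, time in s.
With the tool pointing down it reaches from about 0.35 to 0.775 m from the base axis. Payload 3.1 kg.
Tool frame: the origin (TCP) lies between the finger pads, 19 mm behind the fingertips; this is the grasp point; z points along the fingers, y is the line along which they close (so a half turn about z gives the same grasp; the last joint's range is limited). The gripper opens to 85 mm and grips with 20 to 120 N. Pads are 22 mm wide; open, the fingers measure 114 mm over their backs; the gripper's body (76 mm by 85 mm) begins 54 mm behind the grasp point. The pads swing forward as they close: fully open they stand 13 mm farther back than shut.
Start: joints at [72.84, 17.813, 0.802, 86.603, -0.252, 75.585, -1.558], TCP at [0.14, -0.532, 0.25] pointing down, gripper open.
Joint ranges: [-154.91, 154.91], [-16.99, 109.72], [-72.82, 74.43], [7.12, 147.25], [-82.49, 262.49], [11.32, 116.49], [-174.64, 174.64]. Speed limits (degrees/s): [159.86, 159.86, 180, 180, 180, 180, 180].

### API

Orientations are given as [roll, pitch, yaw] about the fixed x, y, z axes, in that order (R = Rz(yaw) Ry(pitch) Rx(roll)).
In Python, from station import robot, fingers, vision, workorder, recognise gives the robot as it stands. Calls block until the motion is done:
- robot.move_to(position, orientation): joint-space move of the TCP to a pose.
- robot.line_to(position, orientation=None, velocity=0.15, f_stop=None): straight line of the TCP; orientation=None keeps the orientation; velocity is the mean speed in m/s. With f_stop (N) it stops when the force on the tool has changed by that much, and returns True; else False.
- robot.move_j(angles): joint-space move.
- fingers.gripper_to(opening, force=None): opening from 0.0 (shut) to 1.0 (fully open); force is the grip in N (None keeps the last); returns when the fingers have stopped.
- robot.pause(seconds).
- robot.inverse_kinematics(position, orientation): joint angles nearest the present ones, or None.
- vision.grab_frame(name): name is "side" or "top"; returns the picture (384x512x3 uint8, red, green, blue); there is no depth.
- vision.calibration(name): a dict with "mtx" (3x3 intrinsics, pixels), "k1" (the pictures are not rectified: a ray, as slopes to the right and down, at radius r is drawn at 1 + k1 r^2 times it, then the intrinsics apply), "extrinsics" (4x4, takes a point from world to camera coordinates). Camera axes: x right, y up, looking along -z (the intrinsics and any distortion apply to the point x, -y, -z); pixel columns grow to the right and rows downward; lengths in m; the calibration is good to about 2 mm. A picture is of the moment at which its call begins. calibration takes no time and is no camera call.
A pose or a line that the arm cannot do raises robot.PlanningError and nothing moves.
- workorder.close_job(): hands the job in; it is judged then, once.
Trained networks look in the newest picture that a camera, given by its name, has taken for a name from the list of things; names that differ only in an ending like _2 or _b are one class to them, and where a whole thing is asked for, a point or a joint stands for the part that bears it (a point fixed in the world has none). Each returns a list of dicts, best first, with "p" (0 to 1); they miss things now and then, are a little off and sometimes report something else, mostly with a low value. They report only what shows in the picture. A call takes as long as a camera call. They do not tell look-alikes from the thing itself.
- recognise(label, camera): "rect" ([centre column, centre row, width, height] in pixels, round what is visible of it).
Readings, each from a call of its own:
- robot.current_time_s(): time.
- robot.current_joint_positions(): joint angles.
- robot.current_dq(): joint speeds.
- robot.current_joint_torque(): joint torques, N m.
- robot.current_tool_pos(): TCP position.
- robot.current_eef_rot(): TCP orientation.
- robot.current_contact_force(): force on the tool from outside, world axes, zero at the start.
- robot.current_torque(): the same for the moment, N m.
- robot.current_finger_gap(): opening from 0.0 (shut) to 1.0 (fully open).
- robot.current_gripper_force(): force on a finger pad.
Only numpy, scipy, OpenCV 4.12 (cv2) and the standard library are available. Lean on these libraries where they do the work, as an engineer would, in place of code of your own. Each camera call takes 0.05 s, during which the arm holds its last target. There are 200 camera calls.

## Working session

There is one attempt and no reset: what is moved stays moved. The work goes in short steps, each a Python script; the robot and the scene stay as the last script left them, time stands still between calls to the robot, and variables do not carry over. Pictures are saved under pics/ and viewed, at most 10 in all, crops included, and the job is handed in when it is done.

```bash
mkdir -p pics
python3 - <<'E'
from station import robot, vision, recognise
import cv2, numpy as np
for c in ("top","side"):
    im=vision.grab_frame(c); cv2.imwrite(f"pics/{c}1.png",cv2.cvtColor(im,cv2.COLOR_RGB2BGR))
    k=vision.calibration(c); print(c,k["mtx"],k["k1"],np.round(k["extrinsics"],3).tolist())
    for l in ("jar_short","jar_medium","jar_tall","mill_tall","mill_short","dish_rect","dish_round","board","avocado_a"):
        print(l,[(np.round(d["rect"]).astype(int).tolist(),round(d["p"],2)) for d in recognise(l,c)])
E
```

```text
top [[368.97601213   0.         257.16546349]
 [  0.         368.97601213 193.05047811]
 [  0.           0.           1.        ]] -0.05693236301222828 [[0.004, -0.999, 0.034, -0.034], [0.999, 0.006, 0.047, -0.515], [-0.048, 0.034, 0.998, -0.986], [0.0, 0.0, 0.0, 1.0]]
jar_short [([207, 210, 34, 39], 0.76)]
jar_medium [([109, 187, 45, 35], 0.63)]
jar_tall [([154, 197, 48, 37], 0.9)]
mill_tall [([243, 124, 23, 35], 0.75), ([204, 128, 24, 38], 0.72)]
mill_short [([156, 136, 30, 29], 0.94), ([313, 167, 51, 58], 0.49)]
dish_rect [([391, 205, 86, 73], 0.89)]
dish_round [([391, 206, 86, 73], 0.49)]
board [([161, 197, 143, 70], 0.78)]
avocado_a [([319, 261, 22, 30], 0.96), ([289, 237, 22, 26], 0.81)]
side [[459.71452617   0.         258.3121779 ]
 [  0.         459.71452617 194.22587912]
 [  0.           0.           1.        ]] -0.18388698221538408 [[-0.996, -0.09, 0.017, 0.48], [0.071, -0.638, 0.766, -0.164], [-0.058, 0.764, 0.642, -1.132], [0.0, 0.0, 0.0, 1.0]]
jar_short [([258, 266, 36, 44], 0.69)]
jar_medium [([220, 358, 45, 50], 0.83), ([269, 150, 68, 61], 0.62)]
jar_tall [([242, 299, 44, 70], 0.74), ([259, 265, 32, 40], 0.71), ([164, 304, 30, 50], 0.46)]
mill_tall [([172, 244, 26, 69], 0.96), ([178, 215, 25, 66], 0.96)]
mill_short []
dish_rect [([268, 152, 68, 60], 0.58), ([240, 300, 41, 65], 0.16)]
dish_round [([228, 193, 56, 48], 0.63)]
board [([239, 322, 110, 125], 0.67), ([268, 153, 69, 59], 0.15)]
avocado_a [([318, 191, 22, 26], 0.8), ([296, 211, 24, 26], 0.6)]
```

View pics/top1.png

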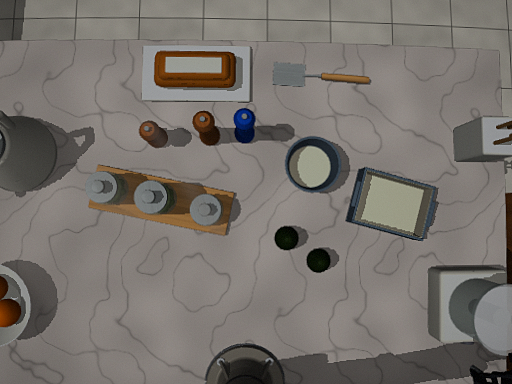

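View pics/side1.png

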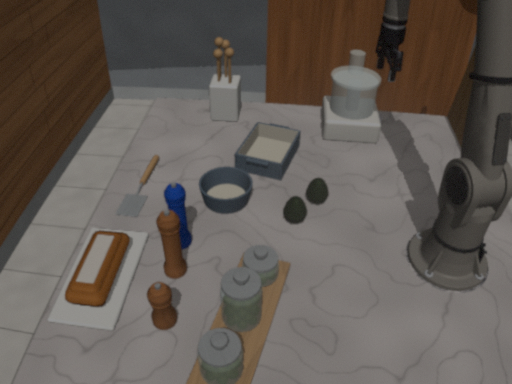

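The top view shows the jars at (103,187), (151,196) and (206,209), the brown mills at (150,130) and (204,120), a blue mill at (244,120), the round dish at (313,165) and the rectangular dish at (393,203). In the side view the jar nearest the dishes, at (261,265), is the shortest. The tall brown mill is at (170,243). I'll zoom in to get precise points.

Run:
```python
import cv2, numpy as np
t=cv2.imread("pics/top1.png"); s=cv2.imread("pics/side1.png")
def crop(im,x,y,w=40,h=30,f=10):
    c=cv2.resize(im[y:y+h,x:x+w],None,fx=f,fy=f,interpolation=cv2.INTER_CUBIC)
    for i in range(0,w,5): cv2.line(c,(i*f+f//2,0),(i*f+f//2,8),(0,255,255),1); cv2.putText(c,str(x+i),(i*f,20),0,.35,(0,255,255))
    for i in range(0,h,5): cv2.line(c,(0,i*f+f//2),(8,i*f+f//2),(0,255,255),1); cv2.putText(c,str(y+i),(10,i*f+9),0,.35,(0,255,255))
    return c
a=np.vstack([np.hstack([crop(t,186,194),crop(s,242,240)]),np.hstack([crop(t,186,102),crop(s,150,202)])])
cv2.imwrite("pics/crop1.png",a)
cv2.imwrite("pics/crop2.png",np.hstack([crop(t,340,155,100,100,4),crop(s,225,110,100,100,4)]))
```

```text
(no output)
```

View pics/crop1.png

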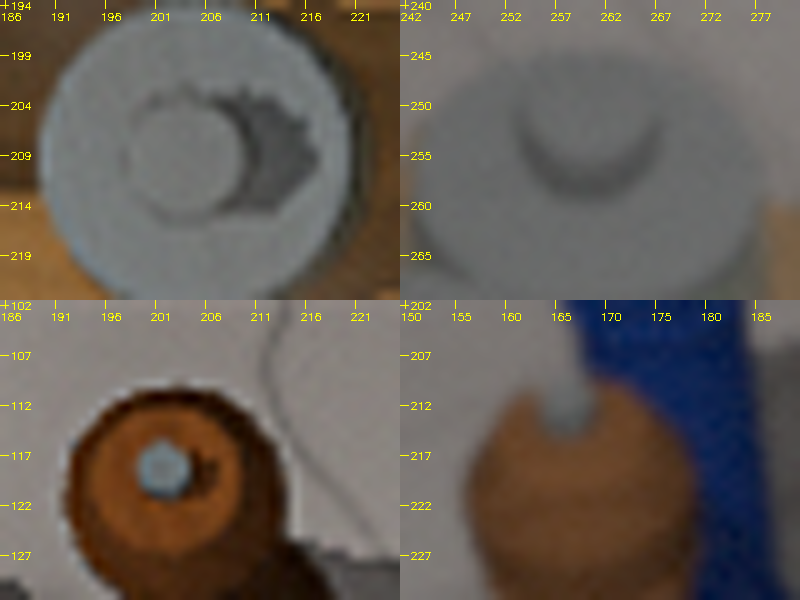

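View pics/crop2.png

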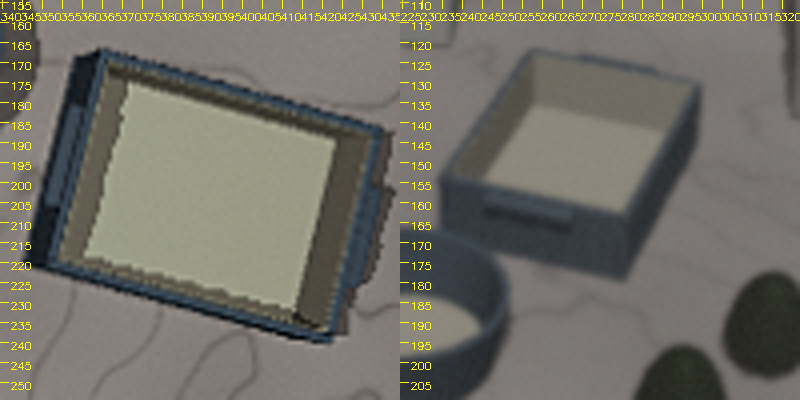

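The crops give these pixel positions:

| Point | Top view | Side view |
|---|---|---|
| Short jar knob top | (204,209) | about (260,251) |
| Tall mill stud | (202,118) | (166,211) |
| Rectangular dish rim corners | (365.5,167.5), (435,187), (422.5,240), (352.5,221.5) | (258,123), (300,131.5), (281,163), (235.5,155) |

Next I'll intersect the rays with the known heights and cross-check using the side view.

```bash
cat > geo.py <<'E'
import numpy as np, cv2
from station import vision
def at_z(c,u,v,z):
    k=vision.calibration(c); E=k["extrinsics"]
    x,y=cv2.undistortPoints(np.array([[[u,v]]],float),k["mtx"],np.array([k["k1"],0,0,0,0.]))[0,0]
    R=E[:3,:3]; o=-R.T@E[:3,3]; d=R.T@np.array([x,-y,-1.])
    return o+d*(z-o[2])/d[2]
E
python3 - <<'E'
from geo import at_z
import numpy as np
from station import robot
P={"jar":[("top",204,209,.097),("side",260.5,251,.097)],"mill":[("top",202,118,.19),("side",166,211,.19)],
"dish":[("top",394,204,.06),("side",268.7,143,.06)],
"jar_tall":[("top",149,197,.157),("side",241,275,.157)],"jar_med":[("top",101,186,.127),("side",219,337,.127)],
"blue":[("top",244,115,.19),("side",175,186,.19)],"mill_s":[("top",149,128,.12),("side",157,287,.12)],"round":[("top",313,165,.06),("side",226,184,.06)],
}
for n,l in P.items(): print(n,*[np.round(at_z(*q),3) for q in l])
print(robot.current_eef_rot(),robot.current_time_s())
E
```

```text
jar [0.471 0.103 0.097] [0.469 0.108 0.097]
mill [0.675 0.1   0.19 ] [0.674 0.101 0.19 ]
dish [ 0.486 -0.389  0.06 ] [ 0.485 -0.379  0.06 ]
jar_tall [0.498 0.223 0.157] [0.498 0.231 0.157]
jar_med [0.525 0.346 0.127] [0.524 0.355 0.127]
blue [0.683 0.005 0.19 ] [0.674 0.016 0.19 ]
mill_s [0.667 0.236 0.12 ] [0.665 0.25  0.12 ]
round [ 0.587 -0.175  0.06 ] [ 0.587 -0.164  0.06 ]
[1.79997963e+02 7.80493421e-04 1.47778055e+01] 1.0
```

Both cameras agree within about 10 mm, and I'll average them. I'll shut the fingers so the tool is slim, and point with the TCP about 52 mm above each target.

```bash
cat > go.py <<'E'
import numpy as np
from station import robot, fingers
def ori(p): return [180,0,np.degrees(np.arctan2(p[1],p[0]))+90]
def point(top, hover=.35, dz=.052):
    x,y,z=top; o=ori(top)
    robot.move_to([x,y,hover],o)
    robot.line_to([x,y,z+dz],velocity=.12)
    robot.pause(2.5)
    print(np.round(robot.current_tool_pos(),3),np.round(robot.current_contact_force(),2),robot.current_time_s())
def up(hover=.35):
    p=list(robot.current_tool_pos()); p[2]=hover; robot.line_to(p,velocity=.15)
E
python3 - <<'E'
from go import *
for p in [(.470,.105,.35),(.470,.105,.149),(.675,.1005,.35),(.675,.1005,.242),(.4855,-.385,.35),(.4855,-.385,.112)]:
    print(p, robot.inverse_kinematics(p,ori(p)))
fingers.gripper_to(0.0)
up(); point((.470,.105,.097))
import cv2
from station import vision
a=[cv2.cvtColor(vision.grab_frame(c),cv2.COLOR_RGB2BGR) for c in("top","side")]
cv2.imwrite("pics/p1.png",cv2.resize(np.hstack([a[0][60:260,80:330],a[1][140:340,130:380]]),(800,320)))
E
```

```text
(0.47, 0.105, 0.35) [ 34.31359535  15.77935453 -62.26620345  83.70421518  13.93039633
  88.83932582 -14.73081795]
(0.47, 0.105, 0.149) [ 32.01513413  26.22497402 -60.89911253 104.0819655   25.27329555
  64.74026536 -24.96343802]
(0.675, 0.1005, 0.35) [ 10.40173692  41.3792241  -51.63574052  46.34653967  32.10438643
 102.77447977 -16.70016703]
(0.675, 0.1005, 0.242) [ 14.4012751   42.34241187 -50.14904617  61.36646073  31.14851643
  88.58863116 -19.50902514]
(0.4855, -0.385, 0.35) [ 45.48679275  26.0089781  -14.67564321  61.77397729   6.38691599
  92.93999735  -5.84309378]
(0.4855, -0.385, 0.112) [ 46.06946082  32.58052826 -13.82337968  85.46483063   8.30547273
  62.95931705  -7.85530729]
[0.47  0.105 0.149] [-0.51 -0.63 -0.34] 9.45
```

View pics/p1.png

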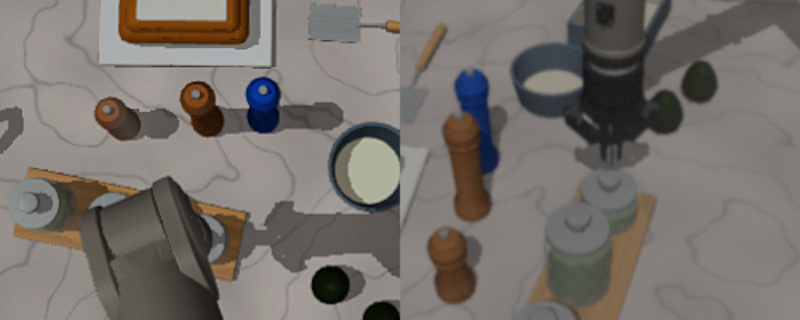

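The fingertips hover right above the short jar's knob and everything is still in place. Next come the mill and the dish.

Run:
```python
from go import *
up(); point((.675,.1005,.19))
import cv2
from station import vision
def snap(n):
    a=[cv2.cvtColor(vision.grab_frame(c),cv2.COLOR_RGB2BGR) for c in("top","side")]
    cv2.imwrite(n,np.hstack([x[60:380,100:460] for x in a]))
snap("pics/p2.png")
up(); point((.4855,-.385,.06)); snap("pics/p3.png")
```

```text
[0.675 0.101 0.242] [0.2  0.07 0.67] 15.425
[ 0.485 -0.385  0.112] [-0.76  0.46 -0.14] 22.9083
```

View pics/p2.png

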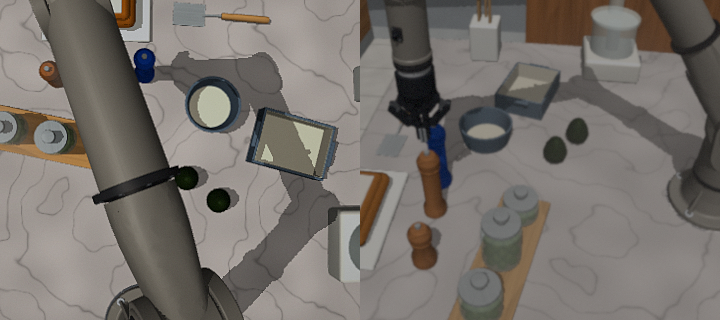

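View pics/p3.png

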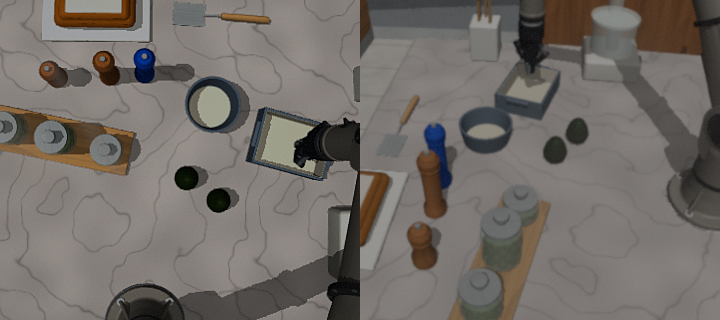

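The fingertips were over the brown tall mill's head, and they are now over the middle of the rectangular dish. Nothing has moved, so I'm handing the job in.

```bash
python3 -c "
from station import workorder; print(workorder.close_job())"
```

```text
the job is handed in; nothing more can be done
None
```

The arm pointed at the shortest jar's knob, then the taller brown mill's head, then the middle of the rectangular dish, holding each for 2.5 s; I handed the job in at about 23 s still over the dish, with nothing seen to touch or move, and the verdict was not reported back.

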